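# Refit the spring-axle roller in the bench roller table

## Robot

A 6-joint arm with a two-finger parallel gripper is mounted at the origin on a cart in front of the work surface, level with it; the furniture and walls round the work are solid. World frame = base frame: x ahead of the robot, y to its left, z up, the work surface at z = 0. Lengths are in m, angles in rad, forces in N, time in s.
With the tool pointing down it reaches from about 0.3 to 0.825 m from the base axis. Payload 5.4 kg.
Tool frame: the origin (TCP) lies at the very end of the fingers, on their centre line; the grasp point (between the pads) lies 19 mm behind it; z points along the fingers, y is the line along which they close (so a half turn about z gives the same grasp; the last joint's range is limited). The gripper opens to 92 mm and grips with 3 to 60 N. Pads are 20 mm wide; open, the fingers measure 128 mm over their backs; the gripper's body (75 mm by 189 mm) begins 69 mm behind the grasp point.
Start: joints at [1.015, 0.158, 1.597, -0, 1.386, -0.21], TCP at [0.195, 0.541, 0.215] pointing down, gripper open.
Joint ranges: [-2.91, 2.91], [-0.94, 2.29], [0.18, 2.7], [-1.29, 4.43], [0.17, 2.64], [-3, 3]. Speed limits (rad/s): [2.57, 2.57, 3.14, 3.14, 3.14, 3.14].

## Interface

Orientations are given as a rotation vector (axis times angle).
In Python, from workcell import bot gives the robot as it stands. Calls block until the motion is done:
- bot.goto(position, orientation): joint-space move of the TCP to a pose.
- bot.line_to(position, rot=None, max_speed=0.15): straight line of the TCP; rot=None keeps the orientation; max_speed is the mean speed in m/s.
- bot.set_joints(angles): joint-space move.
- bot.set_gripper(opening, newtons=None): opening from 0.0 (shut) to 1.0 (fully open); newtons is the grip in N (None keeps the last); returns when the fingers have stopped.
- bot.hold(seconds).
- bot.inverse_kinematics(position, orientation): joint angles nearest the present ones, or None.
- bot.read_camera(name): name is "scene" or "side" or "wrist"; returns a dict with "pixels" (420x560x3 uint8, blue, green, red), "fx", "fy", "cx", "cy" (pixels), "R" (3x3) and "t" (3): a world point X has camera coordinates R X + t. Camera axes: x right, y down, z forward; pixel columns grow to the right and rows downward; lengths in m; the calibration is good to about 2 mm. A picture is of the moment at which its call begins. There is no depth.
A pose or a line that the arm cannot do raises bot.MotionError and nothing moves.
- bot.job_done(): hands the job in; it is judged then, once.
Readings, each from a call of its own:
- bot.current_clock(): time.
- bot.current_joints(): joint angles.
- bot.current_joint_vel(): joint speeds.
- bot.current_effort(): joint torques, N m.
- bot.current_ee_pos(): TCP position.
- bot.current_tool_rot(): TCP orientation.
- bot.current_contact_force(): force on the tool from outside, world axes, zero at the start.
- bot.current_ft_torque(): the same for the moment, N m.
- bot.current_opening(): opening from 0.0 (shut) to 1.0 (fully open).
- bot.current_grip_force(): force on a finger pad.
Only numpy, scipy, OpenCV 4.12 (cv2) and the standard library are available. Lean on these libraries where they do the work, as an engineer would, in place of code of your own. Each camera call takes 0.05 s, during which the arm holds its last target. There are 200 camera calls.

## Task

The middle roller of the blue roller table has been taken out and lies in the wooden cradle. Put it back in the empty middle bay: seat its long sprung axle end in one nylon cup, press the roller against its spring until the short fixed end swings down past the other rail, then guide it out into the cup there, and let go only when it is fully home in both, not letting it snap. The cups were clamped by hand and do not line up exactly, so find them by feel; do not force or knock the roller, as the nylon cracks, and leave the other things on the bench alone.

Things in the scene. Friction and masses are not known exactly. Their poses are not given: they have to be found in the camera images.
- stand: blue roller table, fixed, with a roller in place at each end and the middle bay empty. Origin on the bench under the empty bay; x along the rails, y across to the left rail (roller axes lie along y), z up. Rails 260 mm long, inner faces at y = +-89.5, tops at z = 99 mm. Rollers in place: 38 mm thick, axes at x = +-85, z = 75 mm. Cross bars at x = +-105, tops at z = 43 mm
- bay_left (a point): nominal place (stand x 0, y +86.5, z 75 mm) of the left black nylon cup's mouth, which faces the right cup. Flange 36 mm wide;  mouth 24 mm across, a funnel to a 12.5 mm bore at 5 mm depth, floor at 12 mm depth; slippery (friction 0.25). The cup is clamped by hand in an oversize hole: its true axis lies up to 5 mm off in z and up to 5 mm off along the rail, and is not measured
- bay_right (a point): the same for the right cup, at y = -86.5 mm, which faces +y: the same shape, its true axis up to 5 mm off in stand x and in z, independent of the left one. The clamped cups do not move under working forces, but the nylon cracks if the roller is pressed on it with more than 20 N
- roller: the loose steel roller, about 0.37 kg: tube 38 mm thick, 140 mm long. Origin in the middle of the tube on its axis; y along the axis to the sprung end; it may be turned about its axis. Fixed end: grey 26 mm collar to y = -82 mm, then a 10 mm stub to y = -92 mm. Sprung end: collar to y = +73 mm, from which a 10 mm sprung axle stands out 33 mm when free. It may be fitted either way round
- fixed_tip (a point): middle of the end of the fixed stub (roller y = -92 mm), tapered to 6 mm over its last 2.5 mm. It is home 10 mm deep in its cup, when the 26 mm collar meets the cup's face
- sprung_tip (a point): middle of the end of the sprung axle (roller y = +106 mm when free; moves with the axle), tapered alike. It is home on the floor of its cup, 12 mm deep
- axle (a joint): how far the sprung axle is pressed into the roller, in m: 0 free, 0.024 at its stop. Its spring pushes with about 3 N when free and 320 N/m more as it is pressed: 8 N at 17 mm, 10.5 N at the stop. About 3 mm when the roller is home; at least 13 mm are needed to pass the fixed stub in front of the other cup
- cradle: plywood cradle, fixed, in which the roller lies level, its axis 40 mm above the bench: base 66 x 128 x 8 mm, two upright V boards 12 mm thick at y = +-50 mm, tops at z = 34 mm, free between them. Origin on the bench under its middle, y along the roller
- wrench_a: combination wrench lying flat near the bench's front edge, 30 x 169 x 9 mm; leave it alone
- oil_bottle: green oil bottle, 57 mm across, 150 mm tall, standing; leave it alone
- tape_measure: yellow tape measure, 38 x 80 x 67 mm; leave it alone
- multimeter: yellow and black multimeter, 135 x 68 x 45 mm; leave it alone
- sanding_block: brown sanding block, 62 x 111 x 35 mm; leave it alone

How it is judged:
By the outcome, as a careful person would: the job done as asked, in the order asked, and still so for the second after the job is handed in, with the robot touching nothing.
It also fails if it takes over 61 s, if anything falls off the work surface, if the arm or the gripper's body presses on something with over 40 N, if the wrist force passes 120 N, or if a joint passes its speed limit or range.

## Working session

There is one attempt and no reset: what is moved stays moved. The work goes in short steps, each a Python script; the robot and the scene stay as the last script left them, time stands still between calls to the robot, and variables do not carry over. Pictures are saved under pics/ and viewed, at most 10 in all, crops included, and the job is handed in when it is done.

```bash
ls; mkdir -p pics; python3 - <<'E'
from workcell import bot
import cv2,numpy as np
for n in ["scene","side"]:
    c=bot.read_camera(n); cv2.imwrite(f"pics/{n}0.png",c["pixels"])
    print(n,c["fx"],c["cx"],c["cy"],np.round(c["R"],4).tolist(),np.round(c["t"],4).tolist(), (-np.array(c["R"]).T@np.array(c["t"])).round(3))
print(bot.current_clock(),bot.current_tool_rot(),bot.current_contact_force())
E
```

```text
pics
scene 409.2955105507719 280.1949947458784 217.40520993079215 [[0.7065, -0.7074, -0.0222], [-0.2893, -0.2599, -0.9213], [0.6459, 0.6573, -0.3882]] [-0.3905, 0.2222, 0.7123] [-0.12  -0.687  0.473]
side 524.8382262183457 276.27340132968374 217.63279907281813 [[-0.9984, -0.051, -0.0231], [-0.0034, 0.4681, -0.8837], [0.0559, -0.8822, -0.4675]] [0.5486, 0.0861, 1.6033] [0.458 1.402 0.838]
0.1 [-5.40408844e-01 -3.09412958e+00  2.48083730e-03] [ 0.12294261 -0.48638816  0.23756347]
```

View pics/scene0.png

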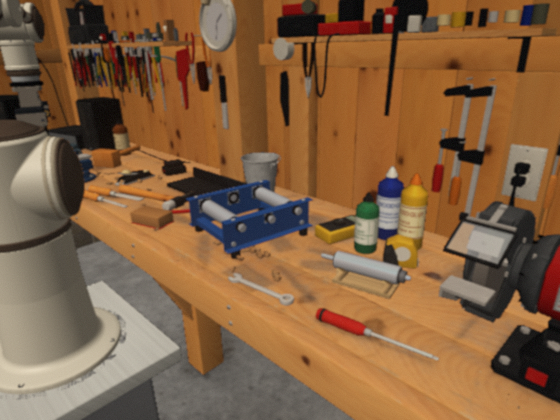

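View pics/side0.png

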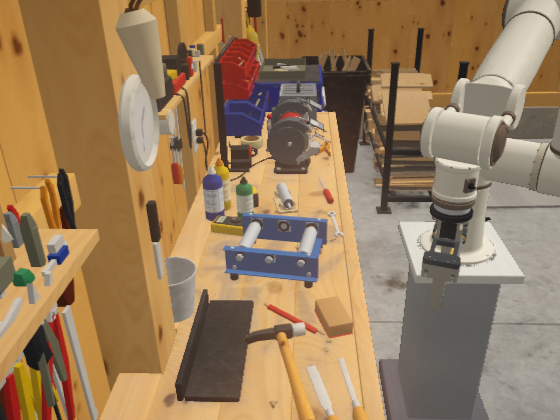

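The scene view shows the blue stand around (250,215) and the roller in its cradle at (368,267), with the sprung end at the left (~325,257). The side view shows the stand at (278,245) and the roller at (286,195). Next I'll get rough positions and the wrist camera geometry.

```bash
cat > h.py <<'E'
from workcell import bot
import cv2, numpy as np
from scipy.spatial.transform import Rotation as Ro
def ray(c,uv,z):
    R=np.array(c["R"]);t=np.array(c["t"]);o=-R.T@t
    d=R.T@np.array([(uv[0]-c["cx"])/c["fx"],(uv[1]-c["cy"])/c["fy"],1.0])
    return o+d*(z-o[2])/d[2]
def proj(c,X):
    p=np.array(c["R"])@np.array(X)+np.array(c["t"]); return np.array([c["fx"]*p[0]/p[2]+c["cx"],c["fy"]*p[1]/p[2]+c["cy"]])
def down(yaw):  # tool z down, tool y axis at angle yaw from world x
    y=np.array([np.cos(yaw),np.sin(yaw),0]);z=np.array([0,0,-1.]);x=np.cross(y,z)
    return Ro.from_matrix(np.c_[x,y,z])
E
python3 - <<'E'
from h import *
s=bot.read_camera("side");c=bot.read_camera("scene");w=bot.read_camera("wrist")
print("roller side",ray(s,(286,195),.04),"scene",ray(c,(368,267),.04))
for p in [(226,257),(320,262),(236,218),(328,223)]: print("rail",ray(s,p,.09))
T=Ro.from_rotvec(bot.current_tool_rot()).as_matrix()
Rw=np.array(w["R"]);o=-Rw.T@np.array(w["t"])
print("cam in tool",T.T@(o-np.array(bot.current_ee_pos())),(T.T@Rw.T).round(3).tolist(),w["fx"])
print(T.round(3).tolist())
for x,y,z in [(.55,.05,.4),(.55,.05,.35)]:
  for yaw in (0,np.pi/2,-np.pi/2,np.pi): print(yaw,bot.inverse_kinematics([x,y,z],down(yaw).as_rotvec()))
E
```

```text
roller side [ 0.52815479 -0.27569429  0.04      ] scene [ 0.5336392  -0.28029387  0.04      ]
rail [0.67140936 0.21641474 0.09      ]
rail [0.42051831 0.23736922 0.09      ]
rail [ 0.67106813 -0.00676897  0.09      ]
rail [0.39195302 0.02294346 0.09      ]
cam in tool [ 0.08039266  0.00073695 -0.16901333] [[-0.001, -0.959, -0.283], [1.0, -0.001, -0.001], [0.0, -0.283, 0.959]] 363.4612815845006
[[-0.941, 0.339, -0.0], [0.339, 0.941, -0.001], [0.0, -0.001, -1.0]]
0 [-1.28187574e-01  4.99137352e-02  1.35460195e+00 -4.44089210e-16
  1.73707697e+00 -1.28187574e-01]
1.5707963267948966 [-0.12818757  0.04991374  1.35460195  0.          1.73707697 -1.6989839 ]
-1.5707963267948966 [-1.28187574e-01  4.99137352e-02  1.35460195e+00 -4.44089210e-16
  1.73707697e+00  1.44260875e+00]
3.141592653589793 None
0 [-1.28187574e-01  4.64818030e-02  1.45414146e+00 -4.44089210e-16
  1.64096939e+00 -1.28187574e-01]
1.5707963267948966 [-0.12818757  0.0464818   1.45414146  0.          1.64096939 -1.6989839 ]
-1.5707963267948966 [-1.28187574e-01  4.64818030e-02  1.45414146e+00 -4.44089210e-16
  1.64096939e+00  1.44260875e+00]
3.141592653589793 None
```

```bash
python3 - <<'E'
from h import *
import pickle
c=bot.read_camera("scene");s=bot.read_camera("side")
print("bottle",ray(c,(366,248),0),ray(s,(246,210),0))
D={}
for n,p in [("st",(.54,.10,.36)),("ro",(.53,-.30,.30))]:
    bot.goto(p,down(0).as_rotvec()); bot.hold(.3)
    w=bot.read_camera("wrist"); D[n]=w; cv2.imwrite(f"pics/w_{n}.png",w["pixels"])
pickle.dump(D,open("D.pkl","wb"))
print(bot.current_clock(), bot.current_contact_force())
E
```

```text
bottle [ 0.67057964 -0.18561377  0.        ] [ 0.66839484 -0.23653749  0.        ]
4.625 [ 0.17297241 -0.52657303 -1.04545546]
```

View pics/w_st.png

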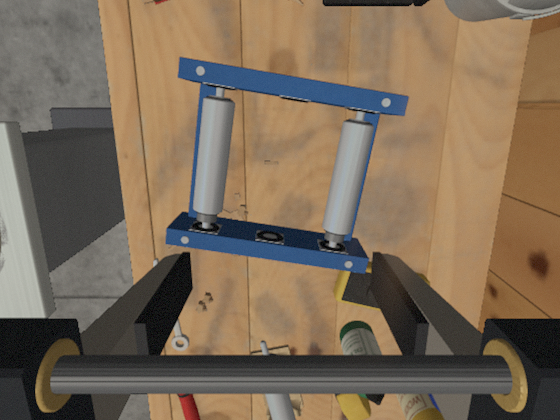

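View pics/w_ro.png

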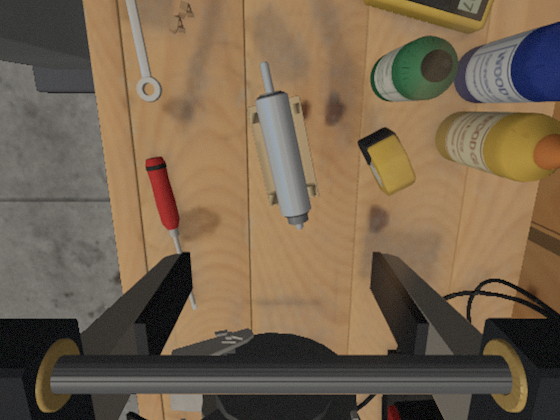

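The wrist stand view shows the blue rails with corner screws near (200,71), (386,102), (185,240) and (348,264), and the near cup mouth at (269,237). The far cup at (293,99) is only edge-on. The roller view shows the roller from (265,65) at the sprung tip to (298,225) at the fixed end. I'll measure these and take one tilted look at the far cup.

```bash
cat > m.py <<'E'
from h import *
import pickle
D=pickle.load(open("D.pkl","rb"))
w=D["st"];im=w["pixels"].astype(int);b,g,r=im[...,0],im[...,1],im[...,2]
def blob(c0,rad,cond):
    yy,xx=np.mgrid[:420,:560];m=cond&((xx-c0[0])**2+(yy-c0[1])**2<rad**2);return np.array([xx[m].mean(),yy[m].mean()]),m.sum()
S=[]
for p in [(200,71),(386,102),(185,240),(348,264)]:
    uv,n=blob(p,7,(r>120));S.append(ray(w,uv,.099)[:2]);print("screw",uv.round(1),n,S[-1].round(4))
S=np.array(S);ctr=S.mean(0);dx=(S[1]-S[0]+S[3]-S[2])/2;dy=(S[0]-S[2]+S[1]-S[3])/2
print("ctr",ctr,"dx",np.linalg.norm(dx),np.degrees(np.arctan2(dx[1],dx[0])),"dy",np.linalg.norm(dy),np.degrees(np.arctan2(dy[1],dy[0])), "len",np.linalg.norm(S[1]-S[0]),np.linalg.norm(S[3]-S[2]))
m=((b>80)&(b>1.8*r)).astype(np.uint8)
cs,_=cv2.findContours(m,cv2.RETR_EXTERNAL,cv2.CHAIN_APPROX_NONE);k=max(cs,key=cv2.contourArea)
q=cv2.approxPolyDP(k,4,True)[:,0];print("poly",q.tolist())
for p in q: print(p,ray(w,p,.099).round(4)[:2])
# roller
w2=D["ro"];i2=w2["pixels"];h=cv2.cvtColor(i2,cv2.COLOR_BGR2HSV)
m=((h[...,1]<60)&(h[...,2]>70)).astype(np.uint8);m[:, :235]=0;m[:, 330:]=0;m[245:]=0
cs,_=cv2.findContours(m,cv2.RETR_EXTERNAL,cv2.CHAIN_APPROX_NONE);k=max(cs,key=cv2.contourArea)
R=cv2.minAreaRect(k);print("rect",R,cv2.contourArea(k))
pts=k[:,0];vx,vy,x0,y0=cv2.fitLine(pts.astype(np.float32),cv2.DIST_L2,0,.01,.01).ravel();print(vx,vy,x0,y0)
t=(pts-[x0,y0])@[vx,vy];print(pts[t.argmin()],pts[t.argmax()])
E
python3 m.py; python3 - <<'E'
from h import *
for a in (50,60,70):
    print(a,bot.inverse_kinematics([.54,.02,.20],(Ro.from_euler('x',a,degrees=True)*down(0)).as_rotvec()))
import cv2
a=cv2.imread("pics/w_st.png")[50:280,150:420];b=cv2.imread("pics/w_ro.png")[50:240,230:335]
a=cv2.resize(a,None,fx=2,fy=2,interpolation=cv2.INTER_CUBIC);b=cv2.resize(b,None,fx=2.4,fy=2.4,interpolation=cv2.INTER_CUBIC)
o=np.zeros((460,800,3),np.uint8);o[:460,:540]=a;o[:b.shape[0],545:545+b.shape[1]]=b[:460,:255];cv2.imwrite("pics/crop1.png",o)
E
```

```text
screw [199.9  70.2] 64 [0.4502 0.2198]
screw [385.8 102. ] 61 [0.6582 0.1862]
screw [184.4 239.6] 44 [0.418  0.0205]
screw [348.2 263.9] 40 [ 0.6261 -0.0127]
ctr [0.53812879 0.10348106] dx 0.21075597654981562 -9.11718415155492 dy 0.2016766646824044 80.8392748277028 len 0.21075163490086601 0.21076055427866974
poly [[180, 58], [178, 76], [390, 114], [403, 114], [407, 98]]
[180  58] [0.4291 0.2324]
[178  76] [0.4255 0.2139]
[390 114] [0.6641 0.1732]
[403 114] [0.6789 0.1732]
[407  98] [0.6818 0.1906]
rect ((280.7352600097656, 145.34609985351562), (171.2428436279297, 33.620323181152344), 78.17850494384766) 4180.5
0.21732885 0.9760984 280.4408 142.34006
[261  62] [299 229]
50 [-0.60371551  0.31654742  1.67927724  0.68946724  1.70231803 -0.71282058]
60 [-0.64870678  0.41076129  1.65968631  0.78579592  1.79229494 -0.77135804]
70 [-0.68025212  0.51282209  1.63689311  0.87533739  1.88348774 -0.81769988]
```

View pics/crop1.png

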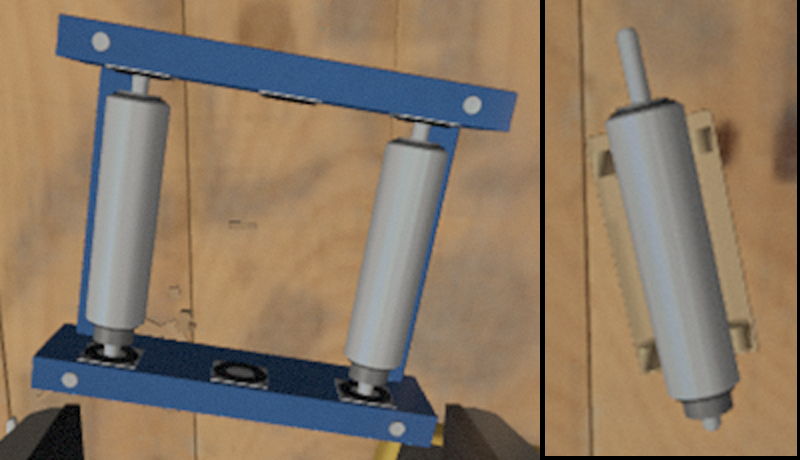

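```bash
cat >> h.py <<'E'
SC=np.array([.5381,.1035,0]); SA=np.radians(-9.14); RS=Ro.from_euler('z',SA)
def s2w(p): return SC+RS.apply(np.array(p,float))
def w2s(p): return RS.inv().apply(np.array(p,float)-SC)
E
python3 - <<'E'
from h import *
import pickle
D=pickle.load(open("D.pkl","rb"))
for n in ("sc","si"): pass
w=D["ro"];A=ray(w,(264.2,63.3),.04);B=ray(w,(299.2,227.9),.04);print("roller",A,B,np.linalg.norm(A-B),np.degrees(np.arctan2(*(A-B)[1::-1])))
for a,sy,n in [(65,1,"cl"),(-35,-1,"cr")]:
    R=RS*Ro.from_euler('x',a,degrees=True)*down(0)
    v=np.radians(a-16.4);cup=np.array([0,sy*.0865,.075])
    cam=cup-.36*np.array([0,np.sin(v),-np.cos(v)])
    tcp=s2w(cam)-R.apply([.0804,0,-.169]); print(tcp)
    bot.goto(tcp,R.as_rotvec());bot.hold(.3);D[n]=bot.read_camera("wrist")
pickle.dump(D,open("D.pkl","wb"));print(bot.current_clock())
o=np.zeros((600,800,3),np.uint8)
for i,n in enumerate(("cl","cr")):
    w=D[n];u,v=proj(w,s2w([0,(.0865,-.0865)[i],.075])).astype(int);print(n,u,v)
    for X in (-.085,0,.085): print(proj(w,s2w([X,(.0865,-.0865)[i],.075])).round(1))
    o[i*300:i*300+300]=cv2.resize(w["pixels"][v-50:v+50,u-133:u+133],(800,300),interpolation=cv2.INTER_CUBIC)
cv2.imwrite("pics/cups.png",o)
E
```

```text
roller [ 0.51178998 -0.17297431  0.04      ] [ 0.55293828 -0.36346682  0.04      ] 0.19488606628123334 102.18918488927065
[0.52787778 0.0399646  0.16878264]
[0.54319156 0.13514615 0.2072755 ]
7.9417
cl 280 212
[194.6 212.7]
[280.4 212.7]
[366.2 212.7]
cr 281 213
[195.8 213.9]
[281.6 213.9]
[367.5 213.8]
```

View pics/cups.png

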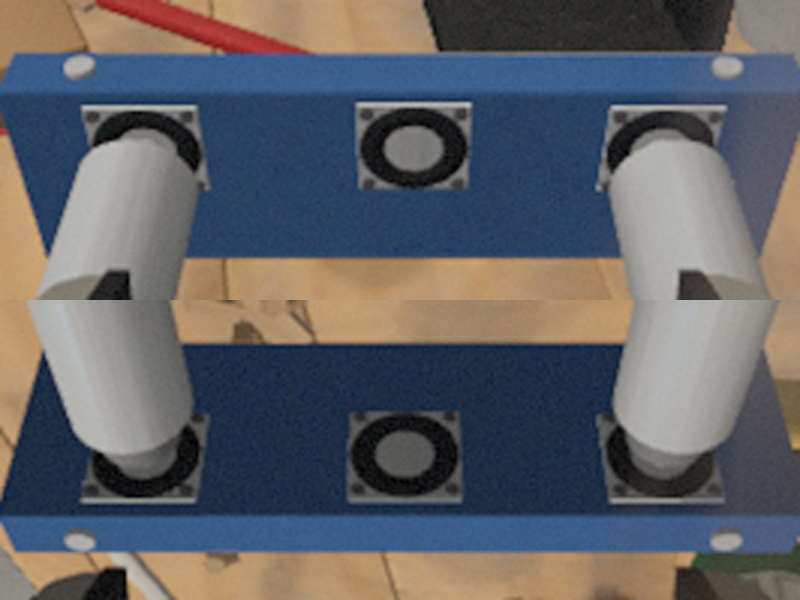

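The cup close-ups show both middle cups clearly, with the left black ring at about (413,148) and the right one at about (404,453) in the crop, and two rail screws in each as references. I'll measure both rings and correct the image bias with the screws.

```bash
cat > m2.py <<'E'
from h import *
import pickle
D=pickle.load(open("D.pkl","rb"))
def rayplane(c,uv,y0):
    R=np.array(c["R"]);t=np.array(c["t"]);o=w2s(-R.T@t)
    d=RS.inv().apply(R.T@np.array([(uv[0]-c["cx"])/c["fx"],(uv[1]-c["cy"])/c["fy"],1.0]))
    return o+d*(y0-o[1])/d[1]
for n,sy,y0 in (("cl",1,212),("cr",-1,213)):
    w=D[n];im=w["pixels"].astype(int);b,g,r=im[...,0],im[...,1],im[...,2];off=[]
    yy,xx=np.mgrid[:420,:560]
    for X in (-.105,.105):
        p=proj(w,s2w([X,sy*.1005,.099]));m=(r>130)&((xx-p[0])**2+(yy-p[1])**2<100)
        q=np.array([xx[m].mean(),yy[m].mean()]);off.append(q-p);print(n,"screw",p.round(1),q.round(1),m.sum())
    off=np.mean(off,0)
    gray=cv2.resize(w["pixels"][y0-50:y0+50,230:330],None,fx=4,fy=4,interpolation=cv2.INTER_CUBIC)
    hsv=cv2.cvtColor(gray,cv2.COLOR_BGR2HSV);k=(hsv[...,2]<55).astype(np.uint8)
    cs,hi=cv2.findContours(k,cv2.RETR_CCOMP,cv2.CHAIN_APPROX_NONE)
    for c,h in zip(cs,hi[0]):
        if cv2.contourArea(c)<1500: continue
        e=cv2.fitEllipse(c);uv=np.array(e[0])/4+[230,y0-50]-.375
        print(n,"hole" if h[3]>=0 else "outer",uv.round(2),np.round(np.array(e[1])/4,1),"raw",rayplane(w,uv,sy*.0865).round(4),"corr",rayplane(w,uv-off,sy*.0865).round(4))
E
python3 m2.py
```

```text
cl screw [172.8 184.8] [172.6 180.7] 97
cl screw [388.  184.7] [389.3 181.4] 90
cl outer [284.15 210.81] [26.1 34.8] raw [0.0037 0.0865 0.0775] corr [0.0031 0.0865 0.0726]
cl hole [284.11 211.13] [16.  20.6] raw [0.0036 0.0865 0.077 ] corr [0.0031 0.0865 0.0722]
cl outer [309.77 169.71] [18.6 50.1] raw [0.0263 0.0865 0.1263] corr [0.026  0.0865 0.1223]
cr screw [174.5 242. ] [174.3 246.6] 108
cr screw [389.  241.9] [389.  243.2] 46
cr outer [282.14 214.19] [27.6 35.5] raw [ 0.0005 -0.0865  0.0754] corr [ 0.0006 -0.0865  0.0717]
cr hole [282.11 213.93] [15.7 20. ] raw [ 0.0005 -0.0865  0.0751] corr [ 0.0005 -0.0865  0.0713]
```

```bash
cat >> h.py <<'E'
G=.019
def rp(P,th,yaw=0.,g=G):
    "TCP pose for roller origin P (stand frame), pitch th rad (sprung end down +), yaw rad about z"
    R=RS*Ro.from_euler('z',yaw)*Ro.from_euler('x',-th)*down(0)
    return s2w(P)+R.apply([0,0,g]),R.as_rotvec()
def force(n=5):
    F=[];M=[]
    for _ in range(n): F.append(bot.current_contact_force());M.append(bot.current_ft_torque());bot.hold(.02)
    return RS.inv().apply(np.mean(F,0)),RS.inv().apply(np.mean(M,0))
E
python3 - <<'E'
from h import *
import pickle
D=pickle.load(open("D.pkl","rb"))
for n,sy in (("cl",1),("cr",-1)):
    w=D[n];print(n,"inner top edge pred",proj(w,s2w([0.03,sy*.0895,.099])).round(1))
    u=int(proj(w,s2w([.03,sy*.0895,.099]))[0]);print(w["pixels"][175:255,u-3:u+4].sum((1,2))[::1].tolist() )
w=D["ro"];print("tube mid",ray(w,(284.2,155),.043),"tape",ray(w,(375,175),.06),"bottle",ray(w,(380,85),.08))
P=np.array([.5339,-.2750]);yaw=np.radians(12.2);R=down(yaw).as_rotvec()
p=bot.current_ee_pos();bot.line_to([p[0],p[1],.28],max_speed=.3)
bot.goto([*P,.16],R);bot.set_gripper(.8)
print(bot.current_clock())
w=bot.read_camera("wrist");D["pre"]=w;pickle.dump(D,open("D.pkl","wb"));cv2.imwrite("pics/pre.png",w["pixels"])
T=Ro.from_rotvec(bot.current_tool_rot());ee=np.array(bot.current_ee_pos())
for y in(.106,.07,-.07,-.092):
    q=np.array([*P,.04])+y*T.apply([1,0,0]);print("pred",y,proj(w,q).round(1))
E
```

```text
cl inner top edge pred [311.9 191.7]
[932, 917, 907, 849, 2098, 2371, 2067, 2064, 2056, 2055, 2047, 2066, 2076, 2070, 2098, 2070, 2111, 1887, 1601, 1450, 1393, 1418, 1377, 1387, 1430, 1396, 1364, 1349, 1340, 1367, 1403, 1383, 1425, 1395, 1409, 1394, 1398, 1393, 1356, 1396, 1352, 1382, 1412, 1369, 1410, 1372, 1324, 1399, 1365, 1407, 1399, 1407, 1376, 1374, 1418, 1379, 1367, 1393, 1385, 1385, 1364, 1394, 1379, 1377, 1425, 1394, 1374, 1434, 1419, 1411, 1346, 1458, 1683, 2750, 3085, 3060, 3054, 3058, 3048, 3075]
cr inner top edge pred [313.  235.4]
[2791, 2596, 1843, 866, 961, 976, 990, 971, 1010, 988, 946, 1005, 1003, 969, 929, 940, 979, 971, 1000, 958, 993, 1015, 951, 973, 982, 972, 973, 971, 938, 964, 988, 1008, 936, 963, 985, 948, 927, 956, 961, 990, 1003, 978, 959, 981, 1005, 1007, 976, 919, 946, 973, 989, 979, 930, 959, 1015, 990, 1002, 937, 929, 1307, 1833, 2056, 2031, 2050, 2033, 2016, 2042, 2025, 2036, 2021, 2003, 2179, 2709, 2888, 2867, 2863, 2879, 2911, 2924, 2908]
tube mid [ 0.53398003 -0.27271306  0.043     ] tape [ 0.63724247 -0.29318041  0.06      ] bottle [ 0.63030763 -0.1975691   0.08      ]
10.3917
pred 0.106 [280.6  71.7]
pred 0.07 [280.6 121.6]
pred -0.07 [280.8 285.4]
pred -0.092 [280.8 307.6]
```

View pics/pre.png

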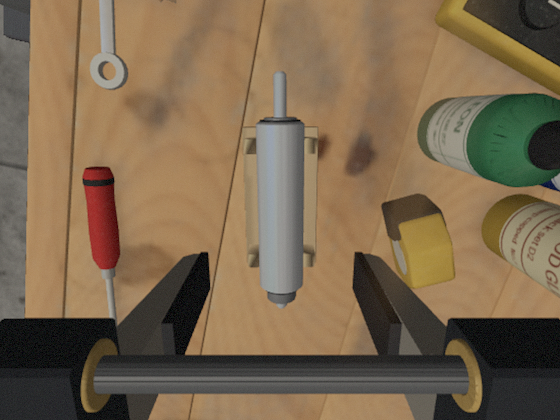

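The pre-grasp view shows the roller exactly where predicted, with the axis at column 280, the sprung tip at row 72 and the stub at row 307, and nothing near the fingers. I'll grasp, lift and check.

```bash
python3 - <<'E'
from h import *
P=[.5339,-.2750];R=down(np.radians(12.2)).as_rotvec()
bot.line_to([*P,.021],max_speed=.12)
print("down",bot.current_ee_pos(),bot.current_contact_force())
bot.set_gripper(.2,55);print("op",bot.current_opening()*.092,bot.current_grip_force(),bot.current_contact_force())
bot.line_to([*P,.05],max_speed=.06)
bot.line_to([*P,.22],max_speed=.2);bot.hold(.2)
print("op",bot.current_opening()*.092,bot.current_grip_force(),bot.current_contact_force(),bot.current_ft_torque())
ee=np.array(bot.current_ee_pos());T=Ro.from_rotvec(bot.current_tool_rot())
w=bot.read_camera("wrist");cv2.imwrite("pics/held.png",w["pixels"])
for y in (.106,.07):print(y,proj(w,ee+T.apply([y,0,-.019])).round(1))
im=w["pixels"]; print(im[:120,276:285].mean((1,2)).round().astype(int).tolist())
print(bot.current_clock())
bot.goto([.53,-.10,.24],rp([0,0,0],np.radians(12))[1])
p,r=rp([0,-.03,.16],np.radians(12),0);bot.goto(p,r);bot.hold(.3)
print(bot.current_clock(),bot.current_ee_pos()-p,force(),bot.current_opening()*.092)
E
```

```text
down [ 0.53457633 -0.27553544  0.02199976] [-0.79359261  0.45524477  0.80868432]
op 0.0369402383971575 54.99788045883179 [-0.94346361  0.40170997  1.13695312]
op 0.0371196836686368 54.99044358730316 [ 0.60625304 -0.16773669 -3.8726951 ] [-0.00841602  0.03690798  0.02990751]
0.106 [280.5  37.2]
0.07 [280.6 134.8]
[139, 138, 139, 139, 138, 138, 137, 138, 137, 137, 137, 137, 137, 136, 136, 135, 134, 134, 133, 131, 130, 129, 127, 127, 127, 125, 126, 125, 125, 124, 123, 123, 123, 122, 121, 126, 130, 133, 137, 141, 144, 149, 150, 150, 150, 150, 150, 150, 150, 150, 151, 151, 151, 151, 151, 151, 151, 151, 151, 151, 152, 151, 151, 152, 151, 151, 151, 151, 152, 151, 151, 151, 151, 151, 152, 152, 151, 152, 151, 151, 151, 151, 152, 151, 151, 151, 151, 151, 151, 152, 152, 151, 152, 152, 152, 151, 151, 152, 151, 152, 151, 151, 151, 151, 151, 151, 151, 151, 151, 151, 151, 151, 152, 151, 152, 151, 151, 152, 152, 151]
14.275
16.1667 [ 0.00061006 -0.00093474  0.00079031] (array([ 0.08946396, -0.4085494 , -3.71698053]), array([ 0.14024714,  0.04282076, -0.02206753])) 0.03708219073724581
```

View pics/held.png

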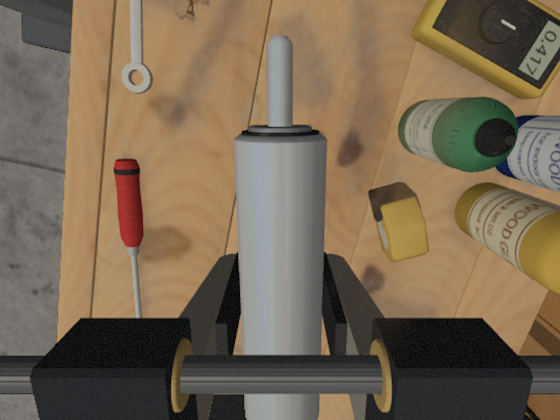

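The roller is held straight and exactly centred, with the sprung tip at row 37 as predicted. Next I'll insert it by feel with small steps and force feedback.

```bash
cat >> h.py <<'E'
import json,os
YAW=-np.arctan2(.0026,.173)
def axis(th,yaw=None): return (Ro.from_euler('z',YAW if yaw is None else yaw)*Ro.from_euler('x',-th)).apply([0,1,0])
def ld(): return {k:np.array(v) for k,v in json.load(open("st.json")).items()} if os.path.exists("st.json") else {}
def sv(**k): d=ld();d.update(k);json.dump({a:np.array(b).tolist() for a,b in d.items()},open("st.json","w"))
def org(): # actual roller origin in stand frame
    return w2s(np.array(bot.current_ee_pos())-Ro.from_rotvec(bot.current_tool_rot()).apply([0,0,G]))
def actual_axis(): return RS.inv().apply(Ro.from_rotvec(bot.current_tool_rot()).apply([1,0,0]))
def tipgo(tip,th,c=0.,b=np.zeros(3),speed=.03):
    P=np.array(tip)-(.106-c)*axis(th)
    p,r=rp(P+b,th,YAW); bot.line_to(p,r,max_speed=speed); return P
E
python3 - <<'E'
from h import *
th=np.radians(12);b=np.zeros(3)
tip=np.array([.0031,.076,.0765])
P=tip-.106*axis(th);p,r=rp(P+[0,0,.05],th,YAW);bot.goto(p,r)
tipgo(tip,th,0,b,.08);bot.hold(.3)
a=org();b+=P-a;tipgo(tip,th,0,b);bot.hold(.3)
print("err",(org()-P).round(5),"b",b.round(5),"axis",actual_axis().round(4),axis(th).round(4))
F0,M0=force(8);print(F0.round(2),M0.round(3),bot.current_clock())
sv(b=b,F0=F0,M0=M0)
while tip[1]<.0985:
    tip[1]+=.0015
    tipgo(tip,th,0,b,.03);F,M=force(3);F-=F0;M-=M0
    print("%.1f x%.1f z%.1f"%tuple(tip[[1,0,2]]*1e3),F.round(2),M.round(3),"act",((org()+.106*actual_axis())*1e3).round(1))
    if F[1]<-2.2 or np.linalg.norm(F)>6: break
    tip[[0,2]]+=np.clip(F[[0,2]]*.0003*(abs(F[[0,2]])>.8),-.001,.001)
sv(tip=tip);print(bot.current_clock())
E
```

```text
err [ 7.e-05 -4.e-05 -9.e-05] b [ 7.0e-05 -9.0e-05 -1.3e-04] axis [ 0.0147  0.9781 -0.2078] [ 0.0147  0.978  -0.2079]
[-2.2   3.02  0.34] [ 0.237  0.46  -0.221] 18.2583
77.5 x3.1 z76.5 [ 1.55 -2.32 -1.41] [-0.289 -0.393  0.207] act [ 3.6 77.2 76.4]
18.5583
```

```bash
python3 - <<'E'
from h import *
for i in range(12):
    F,M=force(1);print(F.round(2),M.round(3),bot.current_joint_vel().round(4) if hasattr(bot.current_joint_vel(),'round') else bot.current_joint_vel())
    bot.hold(.08)
print(org(),bot.current_clock())
w=bot.read_camera("wrist");v=bot.read_camera("scene")
o=np.zeros((420,800,3),np.uint8);o[:,:400]=w["pixels"][:,80:480];o[:,400:]=cv2.resize(v["pixels"][160:265,180:280],(400,420));cv2.imwrite("pics/ins.png",o)
E
```

```text
[-1.05  0.51 -1.37] [-0.122  0.093 -0.043] [-0.0002 -0.001   0.0001  0.     -0.0002  0.0004]
[ 0.46  0.29 -1.  ] [-0.078  0.11  -0.001] [-0.001  -0.0005 -0.0006  0.0016  0.0013  0.0004]
[-0.22 -0.15 -0.72] [-0.134  0.041  0.073] [ 0.0013 -0.0008  0.0007  0.0019 -0.0014 -0.0001]
[ 0.16  0.01 -1.22] [-0.157 -0.091  0.042] [ 0.0001 -0.0024  0.0003 -0.0007 -0.0001  0.0005]
[ 0.66 -1.03 -0.72] [-0.177 -0.005  0.029] [ 0.001   0.0007 -0.0013  0.0022  0.0023  0.0014]
[ 0.96 -0.3  -1.07] [-0.22  -0.052  0.047] [ 0.0004  0.0004 -0.0022 -0.0002  0.0018  0.    ]
[-0.96 -0.79 -0.85] [-0.276 -0.092  0.045] [-0.0005  0.0005  0.0001  0.0013 -0.0017 -0.0003]
[ 0.76 -0.74 -1.22] [-0.25  -0.039  0.116] [-0.      0.0015 -0.0009  0.0023 -0.001  -0.002 ]
[ 1.06 -1.    0.03] [-0.182 -0.085  0.103] [ 0.0008  0.0001 -0.0026  0.0002 -0.0008  0.0005]
[ 1.39  0.09 -0.4 ] [-0.21  -0.147  0.118] [ 0.0013 -0.0003  0.0004  0.0012  0.0016 -0.003 ]
[ 1.07 -0.36  0.24] [-0.189 -0.111  0.086] [-0.0001  0.0007 -0.0005 -0.0016 -0.0002  0.0011]
[ 0.85 -0.48 -0.49] [-0.163 -0.093  0.074] [ 0.0012  0.0009 -0.0004  0.0025 -0.0003  0.0006]
[ 0.00166415 -0.02625086  0.09844968] 19.7583
```

View pics/ins.png

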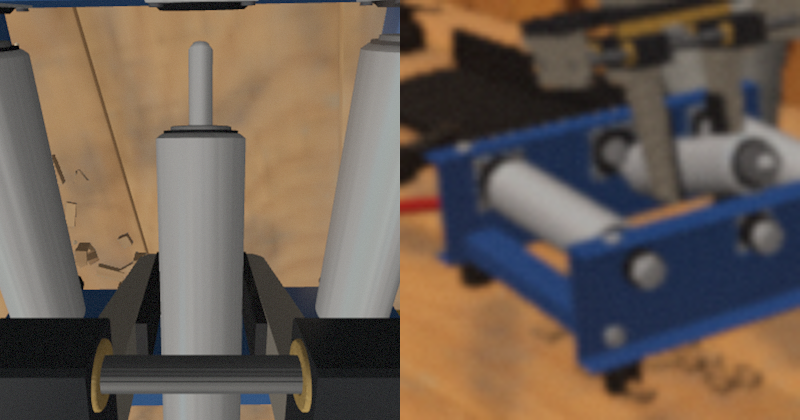

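The wrist view shows the sprung tip at row 42 instead of 37. With the 3 N lift force, this means the tube's far end is touching the right rail top, because at 12° there wasn't enough clearance for it. I'll lift off, measure how far the roller turned in the grip, and use a steeper approach.

```bash
python3 - <<'E'
from h import *
p=np.array(bot.current_ee_pos());bot.line_to(p+[0,0,.03],max_speed=.05)
th=np.radians(16)
P=np.array([.0031,.074,.0765])-.106*axis(th)+[0,0,.03];p,r=rp(P,th,YAW);bot.line_to(p,r,max_speed=.06);bot.hold(.5)
F=[force(1) for _ in range(10)];print(np.mean([f[0] for f in F],0).round(2),np.mean([f[1] for f in F],0).round(3),"std",np.std([f[0] for f in F],0).round(2))
ee=np.array(bot.current_ee_pos());T=Ro.from_rotvec(bot.current_tool_rot())
w=bot.read_camera("wrist");cv2.imwrite("pics/h2.png",w["pixels"])
for d in (0,1,2,3,4,5):
    d_=np.radians(d);print(d,[proj(w,ee+T.apply([y*np.cos(d_),0,-.019+y*np.sin(d_)])).round(1).tolist() for y in (.106,.073)])
h=cv2.imread("pics/held.png")
for im in (h,w["pixels"]):
    c=im[20:150,275:286].mean(1).astype(int);print(c.mean(1).astype(int)[8:32].tolist(),c.mean(1).astype(int)[95:125].tolist())
    row=im[80].astype(int).sum(1)[255:306];print("axle row80",row.tolist())
    row=im[170].astype(int).sum(1)[225:336:1];g=np.abs(np.diff(row));print("tube edges",225+g[:55].argmax(),280+g[55:].argmax())
print(bot.current_clock())
E
```

```text
[-0.05  0.31 -3.74] [0.211 0.068 0.006] std [0.23 0.36 0.53]
0 [[281.3, 37.9], [281.3, 127.6]]
1 [[281.3, 38.8], [281.3, 127.5]]
2 [[281.3, 39.8], [281.3, 127.4]]
3 [[281.3, 40.9], [281.3, 127.4]]
4 [[281.3, 42.0], [281.3, 127.4]]
5 [[281.3, 43.2], [281.3, 127.5]]
[124, 123, 123, 122, 122, 122, 121, 124, 127, 131, 134, 139, 142, 147, 148, 148, 148, 148, 148, 149, 148, 148, 149, 148] [148, 149, 149, 149, 148, 149, 149, 149, 150, 150, 153, 119, 50, 85, 111, 111, 113, 83, 30, 32, 30, 51, 74, 83, 89, 96, 101, 119, 148, 155]
axle row80 [365, 285, 272, 397, 426, 423, 420, 411, 414, 414, 407, 391, 400, 430, 444, 453, 462, 476, 477, 475, 481, 481, 472, 484, 479, 458, 451, 441, 419, 397, 384, 350, 340, 328, 292, 288, 259, 308, 362, 373, 371, 378, 363, 371, 373, 372, 374, 387, 374, 382, 377]
tube edges 235 325
[143, 144, 144, 144, 145, 145, 144, 144, 145, 144, 146, 138, 121, 116, 125, 135, 144, 152, 153, 153, 153, 154, 153, 153] [150, 151, 151, 151, 151, 150, 151, 151, 151, 154, 116, 86, 104, 106, 90, 52, 29, 37, 66, 79, 81, 83, 82, 124, 153, 158, 157, 157, 157, 157]
axle row80 [421, 418, 431, 429, 432, 432, 427, 431, 428, 431, 424, 421, 417, 403, 421, 437, 459, 466, 470, 476, 475, 484, 479, 484, 479, 477, 462, 447, 437, 423, 404, 376, 361, 352, 335, 323, 304, 315, 372, 395, 388, 382, 389, 386, 386, 388, 391, 374, 389, 390, 384]
tube edges 237 324
21.6083
```

```bash
python3 - <<'E'
from h import *
w=bot.read_camera("wrist")
ee=np.array(bot.current_ee_pos());T=Ro.from_rotvec(bot.current_tool_rot())
def pt(y,u,d): # u up radius
    d=np.radians(d);return ee+T.apply([y*np.cos(d)+u*np.sin(d),0,-.019+y*np.sin(d)-u*np.cos(d)])
for d in (-1,0,1,2,3,4,5): print(d,"tip",proj(w,pt(.106,0,d))[1].round(1),"taper top",proj(w,pt(.1035,.005,d))[1].round(1),"tube top edge",proj(w,pt(.07,.019,d))[1].round(1),"collar top",proj(w,pt(.073,.013,d))[1].round(1),
  "tubewidth y.05",(.038*w["fx"]/(np.array(w["R"])@pt(.05,0,d)+w["t"])[2]).round(1))
h=cv2.imread("pics/held.png")
for im in (h,w["pixels"]):
  for r in (150,160,170,180):
    g=np.abs(np.diff(cv2.GaussianBlur(im,(1,7),0)[r].astype(int).sum(1)));print(r,[ (lambda s:(s+((np.arange(s-2,s+3)-s)*g[s-2:s+3]).sum()/g[s-2:s+3].sum()).round(1))(a+g[a:b].argmax()) for a,b in((222,250),(312,340))],end=" ")
  print()
E
```

```text
-1 tip 37.1 taper top 42.4 tube top edge 140.6 collar top 130.5 tubewidth y.05 90.7
0 tip 37.9 taper top 43.0 tube top edge 139.3 collar top 129.6 tubewidth y.05 90.3
1 tip 38.9 taper top 43.6 tube top edge 138.1 collar top 128.8 tubewidth y.05 89.8
2 tip 39.8 taper top 44.2 tube top edge 137.0 collar top 128.1 tubewidth y.05 89.3
3 tip 40.9 taper top 45.0 tube top edge 135.9 collar top 127.5 tubewidth y.05 88.8
4 tip 42.0 taper top 45.8 tube top edge 135.0 collar top 126.9 tubewidth y.05 88.3
5 tip 43.2 taper top 46.7 tube top edge 134.1 collar top 126.4 tubewidth y.05 87.8
150 [np.float64(234.2), np.float64(325.7)] 160 [np.float64(234.8), np.float64(325.2)] 170 [np.float64(235.7), np.float64(325.0)] 180 [np.float64(234.8), np.float64(324.8)] 
150 [np.float64(234.8), np.float64(324.9)] 160 [np.float64(237.2), np.float64(324.5)] 170 [np.float64(237.1), np.float64(324.1)] 180 [np.float64(222.5), np.float64(324.1)]
```

```bash
cat >> h.py <<'E'
DEL=np.radians(3.4)
def rp(P,th,yaw=0.,g=G):
    R=RS*Ro.from_euler('z',yaw)*Ro.from_euler('x',-(th-DEL))*down(0)
    return s2w(P)+R.apply([0,0,g]),R.as_rotvec()
def actual_axis(): return RS.inv().apply(Ro.from_rotvec(bot.current_tool_rot()).apply([np.cos(DEL),0,np.sin(DEL)]))
E
cat > ins.py <<'E'
from h import *
th=np.radians(16);b=np.zeros(3)
tip=np.array([.0031,.080,.0760])
tipgo(tip+[0,-.004,.03],th,0,b,.08)
P=tipgo(tip,th,0,b,.06);bot.hold(.4)
b=P-org();F0,M0=force(10)
print("b",b.round(5),F0.round(2),M0.round(3),bot.current_clock());sv(b=b,F0=F0,M0=M0)
if abs(F0[2]+3.7)>1.5: raise SystemExit("contact?")
while tip[1]<.101:
    tip[1]+=.0015
    if tip[1]>.091: th=max(th-np.radians(1),np.radians(12.5))
    tipgo(tip,th,0,b,.03);bot.hold(.06);F,M=force(5);F-=F0;M-=M0
    print("y%.1f x%.1f z%.1f"%tuple(tip[[1,0,2]]*1e3),F.round(1),M.round(2),"act",((org()+.106*actual_axis())*1e3).round(1))
    if F[1]<-2.4 or np.linalg.norm(F)>6: break
    tip[[0,2]]+=np.clip(F[[0,2]]*.0004*(abs(F[[0,2]])>.7),-.001,.001)
sv(tip=tip,th=th);print(bot.current_clock())
E
python3 ins.py
```

```text
b [-1.2e-04  1.0e-05 -2.1e-04] [-0.15 -0.18 -3.58] [0.16  0.05  0.001] 23.1333
y81.5 x3.1 z76.0 [ 0.4  0.1 -0.6] [-0.   -0.01 -0.01] act [ 2.9 81.5 75.8]
y83.0 x3.1 z76.0 [0.3 0.2 0.4] [-0.01  0.03 -0.01] act [ 3.  83.  75.8]
y84.5 x3.1 z76.0 [ 0.1  0.4 -0.3] [-0.04  0.01  0.01] act [ 3.  84.5 75.8]
y86.0 x3.1 z76.0 [0.2 0.3 0.1] [ 0.02  0.02 -0.  ] act [ 3.  86.  75.8]
y87.5 x3.1 z76.0 [0.1 0.2 0.2] [-0.01  0.03 -0.01] act [ 3.  87.5 75.8]
y89.0 x3.1 z76.0 [ 0.3  0.3 -0.4] [ 0.01  0.02 -0.01] act [ 3.  89.  75.8]
y90.5 x3.1 z76.0 [ 0.1  0.2 -0.4] [ 0.    0.02 -0.01] act [ 3.  90.5 75.8]
y92.0 x3.1 z76.0 [ 0.3  0.6 -0.2] [-0.04 -0.01  0.  ] act [ 3.  91.9 75.8]
y93.5 x3.1 z76.0 [0.2 0.3 0.1] [-0.06  0.02 -0.02] act [ 3.  93.5 75.8]
y95.0 x3.1 z76.0 [0.2 0.2 0.2] [-0.07 -0.03  0.01] act [ 3.1 94.9 75.9]
y96.5 x3.1 z76.0 [0.7 0.6 0.1] [-0.02 -0.03 -0.  ] act [ 3.  96.6 75.9]
y98.0 x3.1 z76.0 [0.5 0.3 0.6] [-0.05 -0.05 -0.02] act [ 3.  98.1 75.8]
y99.5 x3.1 z76.0 [ 0.4 -2.9  0.7] [-0.58 -0.07 -0.06] act [ 3.  99.2 75.7]
28.225
```

```bash
cat >> h.py <<'E'
def pose(L,R,c,b,speed=.03):
    "L: sprung tip (on floor), R: (x,z) aim of the fixed tip; c compression"
    L=np.array(L,float);l=.198-c;dx=L[0]-R[0];dz=L[2]-R[1]
    a=np.array([dx,np.sqrt(l*l-dx*dx-dz*dz),dz])/l
    yaw=-np.arctan2(a[0],a[1]);th=-np.arcsin(a[2])
    P=L-(.106-c)*a;p,r=rp(P+b,th,yaw);bot.line_to(p,r,max_speed=speed);return th
def feel(th,F0,n=5,wait=.06):
    bot.hold(wait);F,M=force(n);F=F-F0
    M=M-[.0127*np.degrees(th-DEL),.03,0]
    m=M[0]-.2*F[1];fzL=(m+.092*F[2])/.198;fxL=(-M[2]+.092*F[0])/.198
    return F,(fxL,fzL),(F[0]-fxL,F[2]-fzL)
def show(c,th,F,l,r): print("c%.1f th%.1f"%(c*1e3,np.degrees(th)),"F",F.round(1),"L",np.round(l,1),"R",np.round(r,1),"Lact",((org()+(.106-c)*actual_axis())*1e3).round(1),"Ract",((org()-.092*actual_axis())*1e3).round(1))
E
cat > press.py <<'E'
from h import *
s=ld();b=s["b"];F0=s["F0"];L=np.array([.0030,.0990,.0760])
th=float(s["th"])
for c in (.003,.006,.009,.012,.0155):
    h=(.198-c)*np.sin(th);t=pose(L,(.0005,L[2]+h),c,b);F,l,r=feel(t,F0);show(c,t,F,l,r)
    if abs(F[0])>4 or abs(F[2])>5 or F[1]<-11: raise SystemExit("stop")
for d in (10,7.5,5,3,1,0):
    h=(.198-c)*np.sin(np.radians(d));L[2]=.0762
    t=pose(L,(.0005,.0757+h),c,b,.05);F,l,r=feel(t,F0);show(c,t,F,l,r)
    if abs(F[0])>4 or abs(F[2])>5 or F[1]<-11: break
sv(L=L,c=c);print(bot.current_clock(),bot.current_opening()*.092)
E
python3 press.py
```

```text
c3.0 th12.5 F [ 0.8 -3.4  1.3] L [0.6 0.6] R [0.2 0.7] Lact [ 2.9 98.9 75.8] Ract [  0.4 -91.5 118. ]
c6.0 th12.5 F [ 1.1 -4.6  1.3] L [0.7 1. ] R [0.4 0.3] Lact [ 2.9 98.8 75.8] Ract [  0.4 -88.6 117.4]
c9.0 th12.5 F [ 0.4 -5.2  1.1] L [0.3 0.8] R [0.1 0.3] Lact [ 2.9 98.7 75.8] Ract [  0.4 -85.8 116.8]
c12.0 th12.5 F [ 0.8 -6.4  1.7] L [0.6 1.4] R [0.2 0.3] Lact [ 2.9 98.4 75.8] Ract [  0.4 -83.1 116.2]
c15.5 th12.5 F [ 1.  -7.3  2.3] L [0.6 1.9] R [0.4 0.3] Lact [ 2.9 98.1 75.7] Ract [  0.4 -80.  115.5]
c15.5 th9.8 F [ 0.3 -7.2  1.7] L [0.3 1.2] R [-0.   0.5] Lact [ 2.9 98.  75.9] Ract [  0.4 -81.8 107.3]
c15.5 th7.3 F [ 0.5 -7.4  1.3] L [0.4 1.5] R [ 0.1 -0.2] Lact [ 2.9 98.  75.8] Ract [  0.4 -82.9  99.4]
c15.5 th4.8 F [ 0.5 -7.4  0.9] L [0.5 1.2] R [-0.  -0.3] Lact [ 3.  98.  75.8] Ract [  0.5 -83.8  91.5]
c15.5 th2.8 F [ 0.6 -7.6  1.2] L [0.5 1.5] R [ 0.1 -0.4] Lact [ 3.1 98.  75.8] Ract [  0.6 -84.2  85.2]
c15.5 th0.8 F [ 0.8 -7.3  1. ] L [0.7 1.3] R [ 0.1 -0.3] Lact [ 3.1 98.  75.9] Ract [  0.6 -84.4  78.8]
c15.5 th-0.2 F [ 0.5 -7.   0.7] L [0.5 0.7] R [0.1 0.1] Lact [ 3.1 98.1 75.8] Ract [  0.7 -84.4  75.6]
32.55 0.036784993671254006
```

The roller pressed in and swung down with low forces. Now I'll guide the fixed end out into its cup.

```bash
cat > out.py <<'E'
from h import *
s=ld();b=s["b"];F0=s["F0"];L=s["L"];c=float(s["c"]);L[2]=.0765
R=np.array([.0005,.0757]);prev=-7
while c>.0005:
    c-=.001;t=pose(L,R,c,b,.02);F,l,r=feel(t,F0,5,.05);show(c,t,F,l,r)
    if abs(F[0])>4 or abs(F[2])>4.5 or F[1]<-10: print("stop");break
    if F[1]>-1.5: print("face" );break
    l=np.array(l);r=np.array(r)
    R+=np.clip(r*.0005*(abs(r)>.6),-.0008,.0008)
    L[[0,2]]+=np.clip(l*.0003*(abs(l)>1),-.0005,.0005)
sv(L=L,R=R,c=c);print(L,R,bot.current_clock())
E
python3 out.py
```

```text
c14.5 th-0.2 F [ 0.8 -7.   0.6] L [0.6 0.6] R [ 0.2 -0. ] Lact [ 3.1 98.2 76.1] Ract [  0.7 -85.3  75.6]
c13.5 th-0.2 F [ 0.9 -7.2  0.7] L [0.8 1.2] R [ 0.1 -0.4] Lact [ 3.1 98.2 76.1] Ract [  0.6 -86.2  75.6]
c12.5 th-0.4 F [ 1.2 -6.8 -0.1] L [0.9 0.5] R [ 0.3 -0.5] Lact [ 3.1 98.3 76.4] Ract [  0.7 -87.2  75.5]
c11.5 th-0.4 F [ 1.1 -6.3  0.6] L [1.  0.6] R [ 0.2 -0. ] Lact [ 3.1 98.4 76.5] Ract [  0.7 -88.1  75.5]
c10.5 th-0.3 F [ 1.  -6.4  0.4] L [0.9 0.8] R [ 0.2 -0.5] Lact [ 3.1 98.4 76.5] Ract [  0.7 -89.1  75.5]
c9.5 th-0.3 F [ 1.2 -5.6  0.1] L [1.  0.2] R [ 0.1 -0.2] Lact [ 3.1 98.5 76.5] Ract [  0.7 -90.   75.5]
c8.5 th-0.3 F [ 1.1 -5.3  0.4] L [0.8 0.3] R [0.3 0.1] Lact [ 3.2 98.6 76.4] Ract [  0.4 -90.9  75.4]
c7.5 th-0.3 F [ 0.8 -5.   0.3] L [0.6 0.3] R [0.3 0.1] Lact [ 3.2 98.7 76.5] Ract [  0.5 -91.8  75.4]
c6.5 th-0.3 F [ 0.2 -4.7  0.4] L [0.4 0.2] R [-0.2  0.2] Lact [ 3.2 98.8 76.5] Ract [  0.4 -92.6  75.4]
c5.5 th-0.3 F [ 1.3 -3.6 -1.8] L [ 1.1 -0.9] R [ 0.2 -1. ] Lact [ 3.2 99.  76.5] Ract [  0.3 -93.4  75.3]
c4.5 th-0.5 F [ 1.  -3.9 -2.6] L [ 0.4 -1.2] R [ 0.6 -1.4] Lact [ 3.3 98.9 76.4] Ract [  0.2 -94.6  74.8]
c3.5 th-0.6 F [-0.6 -3.9  0.6] L [-0.6  0.3] R [0.1 0.3] Lact [ 3.4 99.  76.4] Ract [  0.3 -95.5  74.4]
c2.5 th-0.6 F [-0.6 -3.8  0.9] L [-0.8  0.9] R [ 0.1 -0. ] Lact [ 3.5 99.  76.3] Ract [  0.4 -96.4  74.3]
c1.5 th-0.6 F [-0.   2.3  0.1] L [-0.3 -0.5] R [0.3 0.6] Lact [ 3.5 99.7 76.5] Ract [  0.3 -96.7  74.2]
face
[0.00362339 0.099      0.07649268] [0.0005     0.07448699] 37.9167
```

The collar met the cup face, with a clean force reversal at 10 mm depth. I'll ease off the press, lower gently until the cups carry the weight, release and check.

```bash
cat > rel.py <<'E'
from h import *
s=ld();b=s["b"];F0=s["F0"];L=s["L"];R=s["R"];c=.0021
for i in range(7):
    t=pose(L,R,c,b,.02);F,l,r=feel(t,F0,5,.08);show(c,t,F,l,r)
    if F[2]>2.2: break
    L[2]-=.0003;R[1]-=.0003
bot.set_gripper(.5);bot.hold(.1);print("open",bot.current_opening()*.092,bot.current_grip_force(),force(5)[0].round(2))
bot.set_gripper(.62)
T=Ro.from_rotvec(bot.current_tool_rot());p=np.array(bot.current_ee_pos())
bot.line_to(p-T.apply([0,0,.09]),max_speed=.1)
bot.line_to(p-T.apply([0,0,.20]),max_speed=.2);bot.hold(.2)
print(bot.current_clock())
w=bot.read_camera("wrist");v=bot.read_camera("scene")
q=[proj(w,s2w(x)).round(1).tolist() for x in ([.003,.0865,.076],[.0005,-.0865,.0745])];print("mouths px",q)
o=np.zeros((420,800,3),np.uint8);o[:,:400]=w["pixels"][:,80:480];o[:,400:]=cv2.resize(v["pixels"][165:265,180:320],(400,420));cv2.imwrite("pics/fin.png",o)
E
python3 rel.py
```

```text
c2.1 th-0.6 F [-0.9  2.1  1.1] L [-0.8 -0.2] R [-0.1  1.3] Lact [ 3.5 99.1 76.3] Ract [  0.3 -96.7  74.3]
c2.1 th-0.6 F [-2.2  2.6  3.7] L [-1.6  1.1] R [-0.6  2.6] Lact [ 3.6 99.1 76.2] Ract [  0.4 -96.7  74.2]
open 0.045963221936131615 0.0 [-0.05 -0.26  0.21]
41.5917
mouths px [[282.5, 94.6], [282.7, 270.5]]
```

View pics/fin.png

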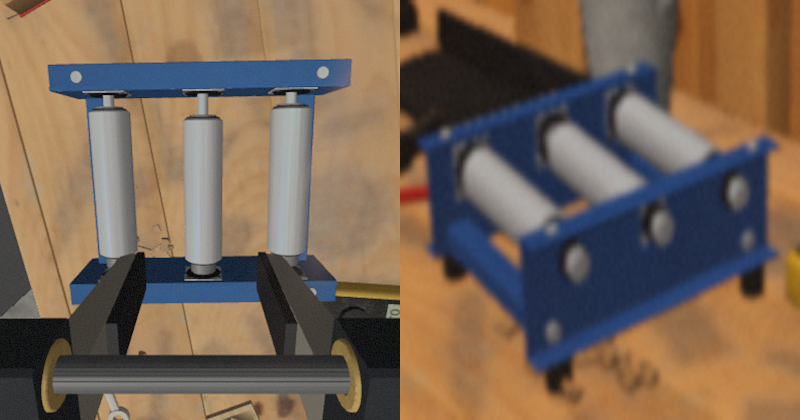

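The final view shows the middle roller level in the bay, its axle in the far cup at (203,97) and its collar against the near cup at (203,270), with the gripper clear. I'll do a numeric check of the tube ends before handing in.

```bash
python3 - <<'E'
from h import *
w=bot.read_camera("wrist");c=w["pixels"][:, 278:287].mean((1,2))
for n,y,z in (("tubeL",.0655,.094),("tubeR",-.0745,.094),("collarR",-.0865,.088)):
    u,v=proj(w,s2w([.0017,y,z]));k=int(round(v));print(n,round(v,1),c[k-7:k+8].astype(int).tolist())
print(force(5)[0].round(2),bot.current_clock())
E
```

```text
tubeL 117.4 [150, 150, 150, 152, 132, 115, 91, 51, 76, 109, 155, 171, 169, 168, 168]
tubeR 266.0 [166, 165, 166, 167, 153, 94, 93, 120, 119, 119, 119, 117, 118, 118, 109]
collarR 275.2 [119, 119, 117, 118, 118, 109, 68, 14, 9, 10, 57, 103, 85, 32, 76]
[ 0.49 -0.15  0.31] 41.825
```

```bash
python3 -c "
from workcell import bot
print(bot.job_done(),bot.current_clock())"
```

```text
the job is handed in; nothing more can be done
the job is handed in; nothing more can be done
```

The roller is back in the middle bay, home in both cups and released gently, and the job was handed in at about 42 s; on an early approach the tube's fixed end touched the right rail top at about 4 N and turned about 3° in the grip, and I corrected for that before inserting it.

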